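# Empty the draining pan and show its underside to the inspection camera

### The job

Pick up the perforated metal pan by its grip with the four stirrer bars still on it and, holding it low over the round steel dish, tip all four bars off its open lip into the dish. Then hold the empty pan up to the small upward-looking inspection camera so that it can check the holes: centre of the underside 20 cm straight in front of the lens, underside square to the line of sight. Finish still holding the pan there, motionless in the gripper; do not shift the dish or disturb the timer, flask and dropper bottle.

Things in the scene. Friction and masses are not known exactly. Their poses are not given: they have to be found in the camera images.
- pan: Aluminium pan with a grid of dark holes, loose, about 0.13 kg. Origin: centre of its underside; z up out of the pan, x from the open lip to the grip. Floor 100 (x) x 86 (y) mm, 3 mm thick. Walls 3 mm thick, to 18 mm above the underside, at both sides and at the back (x = 50 to 53 mm); none at the lip (x = -50 mm). Slippery for the bars (friction about 0.25).
- pan_grip (a point): Where to pinch the pan: a grey upright block behind its back wall, x = 52 to 100 mm and z = 10 to 54 mm in the pan's frame, 14 mm thick in y (pinch across y; the space beside it is free). This point is inside it at (80, 0, 36) mm of the pan's frame; axes as the pan's.
- pan_lip (a point): Middle of the pan's open lip, top of the floor, at (-50, 0, 3) mm of the pan's frame; axes as the pan's. The bars stay on the pan while it is level and slide over this edge when it is tipped 25 to 40 degrees, lip down.
- bar1: White stirrer bar, 32 mm long (x), 8 mm thick, 12 g, lying loose on the pan. Origin: centre of its underside as it lies at the start.
- bar2: White stirrer bar, 32 mm long (x), 8 mm thick, 12 g, lying loose on the pan. Origin: centre of its underside as it lies at the start.
- bar3: White stirrer bar, 32 mm long (x), 8 mm thick, 12 g, lying loose on the pan. Origin: centre of its underside as it lies at the start.
- bar4: White stirrer bar, 32 mm long (x), 8 mm thick, 12 g, lying loose on the pan. Origin: centre of its underside as it lies at the start.
- dish: Round open stainless-steel dish, loose, 0.5 kg, standing on the bench. Origin: centre of its underside, z up. 50 mm high, outer diameter 146 mm at the rim, inside about 125 mm wide at the floor and 135 mm at the top, inner floor 4 mm up.
- camera: Inspection camera (small grey box with a black barrel, pointing obliquely up) clamped in a fixed stand with a round foot of 72 mm diameter. Origin: centre of the front of the lens, 75 mm above the bench; its z axis is the line of sight, out of the lens, 30 degrees off vertical (leaning to the camera's -x side, generally toward the robot). Its y axis is level.
- view_point (a point): Point in the air on the camera's line of sight, 200 mm in front of the lens: here the centre of the pan's underside (the pan's origin) must be held at the end, the pan's z axis pointing along the camera's z axis, away from the camera (any turn about that axis will do).
- timer: Small white lab timer lying on the bench, 62 x 68 x 20 mm; bystander, leave alone. Origin: centre of underside.
- flask: Stoppered conical glass flask, 51 mm diameter, 95 mm high; bystander, leave alone. Origin: centre of underside.
- dropper: Amber dropper bottle with black top, 37 mm diameter, 114 mm high, standing at the left of the camera; bystander, leave alone. Origin: centre of underside.
Mind the look-alikes: they are no part of the job. What is shaped like the pan but yellow is not meant.

How it is judged:
On the way, in this order (a step that is already met when the one before it is completed fails the run):
1. the pan is lifted clear of the bench with all four bars on it (height (world z) of pan above 0.03 m and contact force between the fingers and pan above 1 N and z of bar1 in the frame of pan between -0.002 and 0.03 m and x of bar1 in the frame of pan between -0.056 and 0.056 m and y of bar1 in the frame of pan between -0.045 and 0.045 m and z of bar2 in the frame of pan between -0.002 and 0.03 m and x of bar2 in the frame of pan between -0.056 and 0.056 m and y of bar2 in the frame of pan between -0.045 and 0.045 m and z of bar3 in the frame of pan between -0.002 and 0.03 m and x of bar3 in the frame of pan between -0.056 and 0.056 m and y of bar3 in the frame of pan between -0.045 and 0.045 m and z of bar4 in the frame of pan between -0.002 and 0.03 m and x of bar4 in the frame of pan between -0.056 and 0.056 m and y of bar4 in the frame of pan between -0.045 and 0.045 m), for 0.2 s.
2. all four bars lie in the dish, the pan being held (horizontal distance between each of bar1, bar2, bar3, bar4 and dish below 0.064 m and z of each of bar1, bar2, bar3, bar4 in the frame of dish below 0.046 m and contact force between the fingers and pan above 1 N), for 0.2 s.
At the end, for the whole second after the job is handed in: All four bars lie in the upright dish; the pan is held by the fingers alone, at rest, more than 0.18 m above the bench, the centre of its underside within 30 mm of the point 200 mm in front of the lens, its underside square to the line of sight within 0.22 rad (12 degrees), right way up (all of step 2 and angle between dish's own z axis and vertical below 0.1 rad and distance between pan and view_point below 0.03 m and angle between the z axis of pan and the z axis of camera, either way round below 0.22 rad and angle between pan's own z axis and vertical below 1 rad and contact force between pan and camera below 0.2 N and contact force between pan and dish below 0.2 N and height (world z) of pan above 0.18 m and linear speed of pan below 0.03 m/s and angular speed of pan below 0.2 rad/s); the arm keeps its last pose, push and grip.
It fails at once if the dish is shifted more than 40 mm (distance of dish from where it was at the start of the episode above 0.04 m).
It fails at once if the timer is moved more than 30 mm (distance of timer from where it was at the start of the episode above 0.03 m).
It fails at once if the flask is moved more than 30 mm (distance of flask from where it was at the start of the episode above 0.03 m).
It fails at once if the dropper bottle is moved more than 30 mm (distance of dropper from where it was at the start of the episode above 0.03 m).
It fails at once if a bar is dropped from high up (it falls faster than 2.2 m/s, some 25 cm) (linear speed of any of bar1, bar2, bar3, bar4 above 2.2 m/s).
It also fails if it takes over 58 s, if anything falls off the work surface, if the arm or the gripper's body presses on something with over 40 N, if the wrist force passes 120 N, or if a joint passes its speed limit or range.

### The arm

A 7-joint arm with a two-finger parallel gripper is mounted at the origin on a cart in front of the work surface, level with it; the furniture and walls round the work are solid. World frame = base frame: x ahead of the robot, y to its left, z up, the work surface at z = 0. Lengths are in m, angles in rad, forces in N, time in s.
With the tool pointing down it reaches from about 0.425 to 0.925 m from the base axis. Payload 6.8 kg.
Tool frame: the origin (TCP) lies at the very end of the fingers, on their centre line; the grasp point (between the pads) lies 19 mm behind it; z points along the fingers, y is the line along which they close (so a half turn about z gives the same grasp; the last joint's range is limited). The gripper opens to 85 mm and grips with 20 to 120 N. Pads are 22 mm wide; open, the fingers measure 114 mm over their backs; the gripper's body (76 mm by 85 mm) begins 54 mm behind the grasp point. The pads swing forward as they close: fully open they stand 13 mm farther back than shut.
Start: joints at [-1.255, 0.477, 0.022, 1.555, -0.011, 1.109, -0.083], TCP at [0.278, 0.615, 0.231] pointing down, gripper open.
Joint ranges: [-2.96, 2.96], [-0.34, 2.1], [-1.41, 1.46], [0.24, 2.44], [-1.37, 4.51], [0.17, 1.92], [-2.96, 2.96]. Speed limits (rad/s): [2.39, 2.39, 3.14, 3.14, 3.14, 3.14, 3.14].

### API

Orientations are given as a rotation vector (axis times angle).
In Python, from bench import get_obs, viewer, r gives the robot as it stands. The module is installed in compiled form; this text tells all that it offers.
- The arm moves only by the tool play_rows, never from a script. Its argument "commands" is a list that holds one entry, the list of rows, each a list of 5 numbers: the gripper's target within -1 to 1 (shut at 1, half-way at 0, fully open at -1), then the shift along the tool's x, y, z scaled (see below), then the turn about the tool's z scaled (see below). A call has 1 to 12 rows; each row is the pose to reach, as a shift and turn from the pose commanded when the call began, along the tool's axes at that moment; what a row does not reach only later rows make up. The controller multiplies each number of a shift by 0.2 m and each number of a turn by pi/2 rad. A row lasts 1/12 s, in which the tool goes at most 41.7 mm and 7.16 degrees, less where a joint would pass 70% of its speed; a pose out of reach is approached as far as the arm can. A call with a number of a shift or a turn outside -1 to 1 is refused whole. A call with a gripper value outside its range is refused whole. The fingers move at their own pace and stop on an object; "grip_force" is the grip in N (left out, the last holds). Time passes only in rows, so rows that repeat a pose let the fingers close. It gives the time, the measured TCP pose, the force, the opening and the grip force at its end, in the units of the state.
- get_obs(): the state, without advancing time (a new reading comes with each control period).
- viewer.grab_frame(name): name is "scene" or "top" or "wrist"; returns a dict with "pixels" (420x560x3 uint8, red, green, blue), "fovy" (degrees; the focal length in pixels is half the picture's height over the tangent of half this angle, whatever the lens; pixels are square), "cx", "cy" (the principal point, pixels), "distortion" ([k1, k2, p1, p2, k3] as OpenCV has them; the pictures are not rectified), "world_to_cam" (4x4, takes a point from world to camera coordinates); the wrist camera has in their place "hand_eye" (4x4, takes a point from camera to tool coordinates, whose origin is the TCP and whose axes are the flange's). Camera axes: x right, y up, looking along -z (the intrinsics and any distortion apply to the point x, -y, -z); pixel columns grow to the right and rows downward; lengths in m; the calibration is good to about 2 mm. A picture is of the moment at which its call begins: read the wrist's pose just before it. There is no depth.
- r.hand_in(): hands the job in; it is judged then, once.
Trained networks look in a picture, given as the dict that the camera call returned (one of the last four; its "shot" number tells which), for a name from the list of things; names that differ only in an ending like _2 or _b are one class to them, and where a whole thing is asked for, a point or a joint stands for the part that bears it (a point fixed in the world has none). Each returns a list of dicts, best first, with "score" (0 to 1); they miss things now and then, are a little off and sometimes report something else, mostly with a low value. They report only what shows in the picture. A call takes as long as a camera call. They do not tell look-alikes from the thing itself.
- viewer.trace(picture, thing): "pixels" (420x560 bool, what is visible of it) and "rect" ([left, top, right, bottom] in pixels, round what is visible of it).
The state is a dict: "clock": time; "joints": joint angles; "qvel": joint speeds; "tau": joint torques, N m; "tcp_pos": TCP position; "orientation": TCP orientation; "contact_force": force on the tool from outside, world axes, zero at the start; "moment": the same for the moment, N m; "grip_width": finger opening in m; "gripper_force": force on a finger pad.
Only numpy, scipy, OpenCV 4.12 (cv2) and the standard library are available. Lean on these libraries where they do the work, as an engineer would, in place of code of your own. Each camera call takes 0.05 s, during which the arm holds its last target. There are 200 camera calls.

## Working session

There is one attempt and no reset: what is moved stays moved. The work goes in short steps, Python scripts to look and compute and a tool call to move; the robot and the scene stay as the last step left them, time stands still between calls to the robot, and variables do not carry over. Pictures are saved under pics/ and viewed, at most 10 in all, crops included, and the job is handed in when it is done.

Besides the shell and the picture viewer there is one more tool, called after ">>>" as name(argument=value, ...) on one line, values as JSON. play_rows: Moves the arm, as the interface text tells. Shifts and turns lie within -1 to 1; 1 stands for 0.2 m of shift or pi/2 rad of turn. Its arguments: {"type":"object","properties":{"commands":{"type":"array","items":{"type":"array","items":{"type":"array","items":{"type":"number","minimum":-1,"maximum":1}}}},"grip_force":{"type":"number"}},"required":["commands"]}

```bash
mkdir -p pics
cat > h.py <<'E'
import numpy as np, cv2
from bench import get_obs, viewer, r
from scipy.spatial.transform import Rotation as R
def K(p):
    f=p["pixels"].shape[0]/2/np.tan(np.radians(p["fovy"])/2)
    return np.array([[f,0,p["cx"]],[0,f,p["cy"]],[0,0,1]]),np.array(p["distortion"],float)
def w2c(p,o=None):
    if "world_to_cam" in p: return np.array(p["world_to_cam"])
    T=np.eye(4);T[:3,:3]=R.from_rotvec(o["orientation"]).as_matrix();T[:3,3]=o["tcp_pos"]
    return np.linalg.inv(T@np.array(p["hand_eye"]))
def onz(p,uv,z,o=None):
    k,d=K(p);n=cv2.undistortPoints(np.array(uv,float).reshape(-1,1,2),k,d).reshape(-1,2)
    T=np.linalg.inv(w2c(p,o));D=np.c_[n[:,0],-n[:,1],-np.ones(len(n))]@T[:3,:3].T;C=T[:3,3]
    return C+D*((z-C[2])/D[:,2])[:,None]
def proj(p,X,o=None):
    k,d=K(p);T=w2c(p,o);c=np.atleast_2d(X)@T[:3,:3].T+T[:3,3];c=c*[1,-1,-1]
    return cv2.projectPoints(c.reshape(-1,1,3),np.zeros(3),np.zeros(3),k,d)[0].reshape(-1,2)
def save(p,n,crop=None,s=1):
    a=p["pixels"][:,:,::-1]
    if crop: a=a[crop[1]:crop[3],crop[0]:crop[2]]
    cv2.imwrite("pics/"+n,cv2.resize(a,None,fx=s,fy=s,interpolation=cv2.INTER_CUBIC))
E
python3 - <<'E'
from h import *
np.set_printoptions(precision=3,suppress=True)
o=get_obs();print(o["tcp_pos"],o["orientation"],R.from_rotvec(o["orientation"]).as_matrix())
a=viewer.grab_frame("scene");b=viewer.grab_frame("top")
cv2.imwrite("pics/a.png",np.vstack([cv2.resize(x["pixels"][:,:,::-1],None,fx=1,fy=1)[:,:] for x in(a,)]));save(b,"b.png")
for n in("pan","dish","camera","timer","flask","dropper","bar1","pan_grip"):
  for q,l in((a,"scene"),(b,"top")):
    for t in viewer.trace(q,n)[:4]:
        m=np.argwhere(t["pixels"]).mean(0)[::-1];print(n,l,round(t["score"],2),t["rect"],m, onz(q,[m],0)[0] if l=="top" else "")
print(np.linalg.inv(w2c(a))[:3],np.linalg.inv(w2c(b))[:3])
E
```

```text
[0.277 0.615 0.23 ] [-0.661 -3.071  0.003] [[-0.912  0.411 -0.001]
 [ 0.411  0.912 -0.002]
 [-0.    -0.002 -1.   ]]
pan scene 0.86 [118.9, 243.0, 171.8, 281.9] [141.763 261.196] 
pan scene 0.83 [159.3, 276.8, 232.7, 324.0] [194.004 300.76 ] 
pan scene 0.62 [184.9, 211.8, 243.2, 260.4] [214.552 239.09 ] 
pan top 0.97 [202.0, 196.7, 230.5, 246.5] [216.792 226.367] [0.54  0.206 0.   ]
pan top 0.68 [235.8, 262.0, 265.1, 314.3] [252.191 281.889] [0.363 0.092 0.   ]
pan top 0.59 [172.9, 258.4, 202.5, 304.2] [187.769 274.774] [0.387 0.296 0.   ]
dish scene 0.78 [319.0, 282.6, 390.1, 343.9] [354.327 311.087] 
dish top 0.58 [321.6, 212.9, 368.4, 258.7] [348.422 234.868] [ 0.511 -0.218  0.   ]
camera scene 0.82 [285.6, 222.6, 304.4, 242.4] [296.404 231.277] 
camera top 0.45 [266.3, 183.8, 277.7, 196.7] [271.827 189.533] [0.66  0.028 0.   ]
timer scene 0.65 [259.7, 264.9, 295.4, 293.9] [278.37  279.871] 
timer top 0.71 [275.2, 220.3, 297.3, 243.2] [284.98  233.238] [ 0.517 -0.014  0.   ]
flask scene 0.66 [248.8, 180.5, 269.6, 214.9] [255.296 198.32 ] 
flask top 0.7 [206.1, 161.2, 221.6, 176.8] 
[... 281 characters left out ...]
 0.45 [194.5, 240.7, 209.5, 246.9] [199.771 244.4  ] 
pan_grip scene 0.73 [160.3, 275.7, 232.6, 322.8] [193.952 300.869] 
pan_grip scene 0.72 [187.2, 208.8, 238.0, 263.1] [214.88  238.732] 
pan_grip scene 0.66 [117.2, 241.3, 168.1, 280.6] [141.509 261.486] 
pan_grip top 0.98 [204.8, 197.9, 230.2, 245.4] [216.305 225.472] [0.543 0.207 0.   ]
pan_grip top 0.85 [239.6, 263.9, 270.4, 314.9] [252.438 281.924] [0.363 0.091 0.   ]
pan_grip top 0.33 [204.3, 160.4, 223.4, 177.4] [213.731 168.071] [0.732 0.218 0.   ]
[[ 0.598  0.456 -0.659 -0.2  ]
 [-0.801  0.317 -0.507 -0.541]
 [-0.022  0.832  0.555  0.779]] [[-0.007  0.992 -0.125  0.421]
 [-1.    -0.004  0.019  0.029]
 [ 0.018  0.126  0.992  1.323]]
```

View pics/a.png

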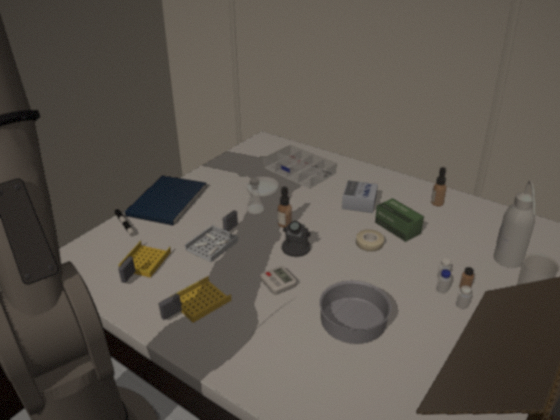

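View pics/b.png

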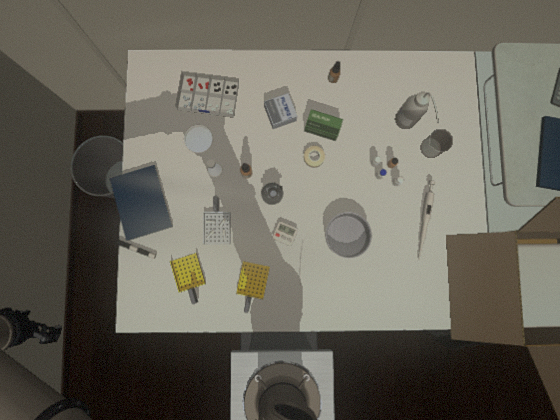

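The silver pan shows at top (217,226) / scene (212,243), grip pointing away from the robot. Possible confusions are the yellow pans at top (252,281) and (188,274). I choose the silver one, with four white bars, and check it in a close crop from the wrist.

>>> play_rows(commands=[[[-1,-0.17,-0.1,0,0],[-1,-0.34,-0.2,0,0],[-1,-0.51,-0.3,0,0],[-1,-0.69,-0.41,0,0],[-1,-0.86,-0.52,0,0],[-1,-1,-0.6,0,0]]])

```text
clock: 1.4
tcp_pos: [0.4124, 0.4202, 0.2315]
orientation: [0.664, 3.07, -0.001]
contact_force: [0.7, -0.3, -0.0]
grip_width: 0.0854
gripper_force: 0.0
```

>>> play_rows(commands=[[[-1,-0.17,-0.1,0,0],[-1,-0.34,-0.2,0,0],[-1,-0.51,-0.3,0,0],[-1,-0.69,-0.41,0,0],[-1,-0.86,-0.52,0,0],[-1,-1,-0.6,0,0],[-1,-1,-0.6,0,-0.07],[-1,-1,-0.6,0,-0.14],[-1,-1,-0.6,0,-0.2],[-1,-1,-0.6,0,-0.27],[-1,-1,-0.6,0,-0.27]]])

```text
clock: 2.32
tcp_pos: [0.5436, 0.2319, 0.2314]
orientation: [-0.006, 3.141, 0.0]
contact_force: [-0.5, 0.3, -0.3]
grip_width: 0.0854
gripper_force: 0.0
```

Run:
```python
from h import *
np.set_printoptions(precision=4,suppress=True)
o=get_obs();print(o["clock"],o["tcp_pos"],R.from_rotvec(o["orientation"]).as_matrix())
b=viewer.grab_frame("wrist");save(b,"c.png")
for n in("pan","pan_grip","bar1"):
    for t in viewer.trace(b,n)[:4]:
        m=np.argwhere(t["pixels"]).mean(0)[::-1];print(n,round(t["score"],2),t["rect"],m,onz(b,[m],0,o)[0])
```

```text
2.3167 [0.5436 0.2319 0.2314] [[-1.     -0.0039  0.0001]
 [-0.0039  1.      0.0002]
 [-0.0001  0.0002 -1.    ]]
pan 0.86 [289.3, 0.0, 394.0, 107.1] [341.8684  47.2586] [0.3941 0.2953 0.    ]
pan 0.73 [221.9, 133.4, 298.8, 265.4] [260.0761 180.1433] [0.5444 0.2031 0.    ]
pan 0.71 [103.7, 0.0, 195.0, 82.8] [149.4885  36.1684] [0.3818 0.0834 0.    ]
pan_grip 0.72 [220.4, 132.1, 297.1, 263.7] [259.7198 180.3664] [0.5447 0.2027 0.    ]
pan_grip 0.61 [108.9, 0.0, 196.8, 79.9] [149.4544  35.9715] [0.3816 0.0833 0.    ]
pan_grip 0.58 [292.3, 0.0, 393.6, 105.0] [342.1534  47.1128] [0.394  0.2956 0.    ]
bar1 0.76 [262.7, 185.9, 291.4, 196.5] [277.7195 190.7378] [0.5578 0.2248 0.    ]
bar1 0.68 [235.4, 146.0, 245.3, 171.3] [240.3421 156.6263] [0.5155 0.1798 0.    ]
bar1 0.52 [268.4, 148.8, 287.8, 170.2] [276.6322 158.4195] [0.5176 0.2235 0.    ]
bar1 0.44 [235.4, 176.8, 256.3, 201.3] [245.6337 189.2093] [0.556  0.1849 0.    ]
```

View pics/c.png

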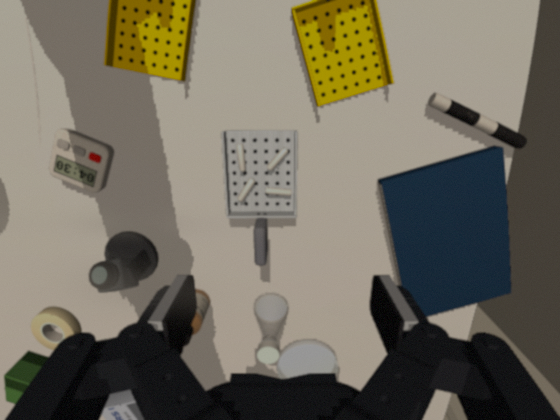

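```bash
cat > fit.py <<'E'
from h import *
from scipy.optimize import minimize
S=16
def hulls(T,p,o):
    B=[((-.05,-.046,0),(.053,.046,.018)),((.052,-.007,.010),(.1,.007,.054))]
    out=[]
    for a,b in B:
        c=np.array([[(a,b)[i][0],(a,b)[j][1],(a,b)[k][2]] for i in(0,1) for j in(0,1) for k in(0,1)])
        out.append(cv2.convexHull(proj(p,c@T[:3,:3].T+T[:3,3],o).astype(np.float32)))
    return out
def TT(v):  # x,y,z,yaw,tilt(lip down)
    T=np.eye(4);T[:3,:3]=R.from_euler("ZY",[v[3],-v[4]]).as_matrix();T[:3,3]=v[:3];return T
def iou(v,mask,p,o):
    m=np.zeros(mask.shape,np.uint8)
    for h in hulls(TT(v),p,o): cv2.fillConvexPoly(m,np.round(h*S).astype(np.int32),1,shift=4)
    return 1-(m.astype(bool)&mask).sum()/(m.astype(bool)|mask).sum()
def fit(f,v0,step,mask,p,o):
    v0=np.array(v0,float);best=None
    for s in(1,.4,-.6):
        x0=np.zeros(len(step)) if best is None else best.x
        sim=np.vstack([x0]+[x0+s*e for e in np.eye(len(step))])
        q=minimize(lambda u:iou(f(u*step),mask,p,o),x0,method="Nelder-Mead",options=dict(initial_simplex=sim,maxiter=300))
        if best is None or q.fun<best.fun:best=q
    return f(best.x*np.array(step)),best.fun
E
python3 - <<'E'
from fit import *
np.set_printoptions(precision=4,suppress=True)
o=get_obs();b=viewer.grab_frame("wrist")
t=sorted(viewer.trace(b,"pan"),key=lambda t:abs(np.argwhere(t["pixels"]).mean(0)[1]-260))[0]
v,e=fit(lambda u:np.array([.54+u[0],.205+u[1],0,u[2],0]),[0]*3,[.02,.02,.1],t["pixels"],b,o);print(v,e)
print("grip",(TT(v)@[.08,0,.036,1])[:3])
for n in("camera","flask","dropper"):
  for q in viewer.trace(b,n)[:2]:
    print(n,q["score"],q["rect"])
a=b["pixels"].copy()
for h in hulls(TT(v),b,o): cv2.polylines(a,[np.round(h).astype(int)],True,(255,0,0),1)
c=np.hstack([cv2.resize(a[120:280,180:340],None,fx=2.4,fy=2.4),cv2.resize(b["pixels"][200:360,60:220],None,fx=2.4,fy=2.4)])
cv2.imwrite("pics/d.png",c[:,:,::-1])
E
```

```text
[0.5346 0.2052 0.     0.     0.    ] 0.17581563956499224
grip [0.6146 0.2052 0.036 ]
camera 0.88 [91.1, 254.5, 140.6, 294.9]
flask 0.58 [252.5, 293.8, 292.0, 364.5]
dropper 0.74 [178.6, 288.0, 211.2, 355.2]
```

View pics/d.png

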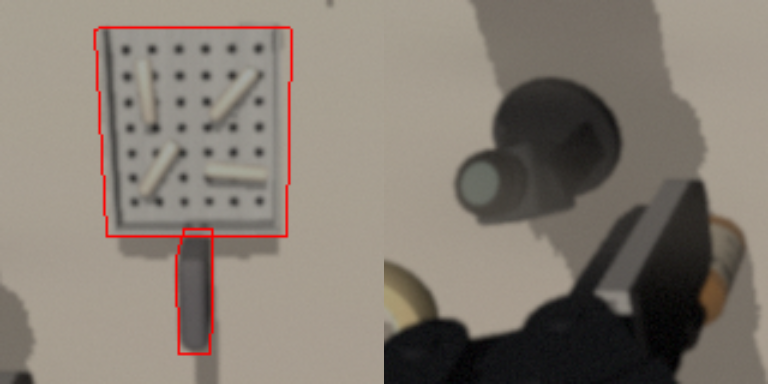

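```bash
sed -i 's/046/043/g' fit.py
python3 - <<'E'
from fit import *
np.set_printoptions(precision=4,suppress=True)
o=get_obs();b=viewer.grab_frame("wrist")
t=sorted(viewer.trace(b,"pan"),key=lambda t:abs(np.argwhere(t["pixels"]).mean(0)[1]-260))[0]
for s in (.05,-.05,0):
  v,e=fit(lambda u:np.array([.54+u[0],.205+u[1],0,s+u[2],0]),[0]*3,[.02,.02,.1],t["pixels"],b,o);print(v,e,"grip",(TT(v)@[.08,0,.036,1])[:3])
f=onz(b,[[132.5,257]],.005,o)[0];l=onz(b,[[99,277]],.075,o)[0];print(f,l,np.degrees(np.arctan2(*(l-f)[1::-1])))
print("hull foot check",onz(b,[[108,257],[159,257]],.005,o))
print("cam",np.linalg.inv(w2c(b,o))[:3,3])
E
```

```text
[0.5346 0.2042 0.     0.0042 0.    ] 0.13389178797033785 grip [0.6146 0.2045 0.036 ]
[0.5347 0.2041 0.     0.005  0.    ] 0.1337728334020052 grip [0.6147 0.2045 0.036 ]
[0.5336 0.2041 0.     0.0061 0.    ] 0.13779904306220092 grip [0.6136 0.2046 0.036 ]
[0.6481 0.0286 0.005 ] [0.6381 0.023  0.075 ] -150.99474505574074
hull foot check [[ 0.6485 -0.0061  0.005 ]
 [ 0.6476  0.0653  0.005 ]]
cam [0.459  0.2315 0.3746]
```

The crop confirms the silver pan with four bars, about (0.536, 0.204), yaw 0. Only yaw turns are available, so the pan has to pivot in the pinch. I'll pinch the upper rear corner of the grip lightly and see whether it droops.

>>> play_rows(commands=[[[-1,-0.15,-0.07,0,0],[-1,-0.3,-0.139,0.1,0],[-1,-0.437,-0.139,0.25,0],[-1,-0.437,-0.139,0.43,0],[-1,-0.437,-0.139,0.6,0],[-1,-0.437,-0.139,0.75,0],[-1,-0.437,-0.139,0.88,0],[-1,-0.437,-0.139,0.947,0],[-1,-0.437,-0.139,0.947,0],[0,-0.437,-0.139,0.947,0]]], grip_force=20)

```text
clock: 3.7
tcp_pos: [0.6311, 0.2043, 0.0421]
orientation: [0.0, -3.141, 0.0]
contact_force: [-0.1, -0.0, -0.2]
grip_width: 0.0752
gripper_force: 0.0
```

>>> play_rows(commands=[[[1,0,0,0,0],[1,0,0,0,0],[1,0,0,0,0],[1,0,0,0,0],[1,0,0,0,0],[1,0,0,0,0]]])

```text
clock: 4.2
tcp_pos: [0.6315, 0.2046, 0.0427]
orientation: [-0.0, 3.14, 0.001]
contact_force: [0.9, -0.2, 2.8]
grip_width: 0.0129
gripper_force: 24.5
```

```bash
cat > look.py <<'E'
import sys
from fit import *
np.set_printoptions(precision=4,suppress=True)
o=get_obs();b=viewer.grab_frame("wrist");print(o["clock"],o["tcp_pos"],o["grip_width"],o["gripper_force"],o["contact_force"],o["moment"])
T=np.eye(4);T[:3,:3]=R.from_rotvec(o["orientation"]).as_matrix();T[:3,3]=o["tcp_pos"]
if len(sys.argv)>1: save(b,sys.argv[1])
for t in viewer.trace(b,"pan")[:3]:print(t["score"],t["rect"])
E
python3 look.py e.png
```

```text
4.2 [0.6315 0.2046 0.0427] 0.012882458576688053 24.50771927833557 [ 0.9444 -0.1961  2.7526] [ 0.0971 -0.0898 -0.0243]
0.62 [194.4, 3.3, 371.5, 293.2]
```

View pics/e.png

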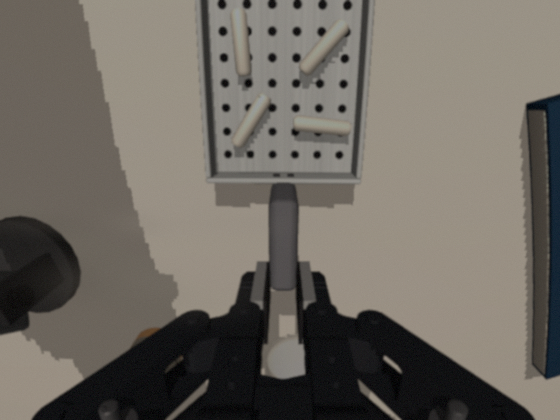

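Pads hold the rear ~15 mm of the grip (283,275), and the four bars are undisturbed. Now a small test lift at 20 N.

>>> play_rows(commands=[[[1,0,0,-0.02,0],[1,0,0,-0.04,0],[1,0,0,-0.06,0],[1,0,0,-0.06,0],[1,0,0,-0.06,0]]])

```text
clock: 4.72
tcp_pos: [0.6309, 0.2043, 0.054]
orientation: [-0.001, 3.141, 0.0]
contact_force: [0.1, -0.6, -2.4]
grip_width: 0.013
gripper_force: 24.0
```

```bash
cat > tilt.py <<'E'
# pan tilt in the pinch: fit with the pinch point fixed near the pads
import sys
from fit import *
np.set_printoptions(precision=4,suppress=True)
o=get_obs();b=viewer.grab_frame("wrist");print(o["clock"],o["tcp_pos"],o["grip_width"],o["gripper_force"],o["contact_force"],o["moment"])
if len(sys.argv)>1: save(b,sys.argv[1])
g=np.array(o["tcp_pos"]);M=R.from_rotvec(o["orientation"]).as_matrix();yaw=np.arctan2(-M[0,1]*1.0,M[1,1])
t=viewer.trace(b,"pan")[0]["pixels"]
t=t.copy()
def f(u,a):
    v=np.array([0,0,0,yaw+u[1],u[0]+a]);P=TT(v);v[:3]=g-P[:3,:3]@np.array([.0955+u[2],0,.0427+u[3]]);return v
res=[]
for a in (0,.25,.5,.8):
    v,e=fit(lambda u:f(u,a),[0]*4,[.15,.03,.004,.004],t,b,o);res.append((e,v))
e,v=min(res,key=lambda z:z[0])
print("iou err",e,"pan xyz",v[:3],"yaw,tilt deg",np.degrees(v[3:]))
E
python3 tilt.py
```

```text
4.7167 [0.6309 0.2043 0.054 ] 0.013005504303993543 23.974444270133972 [ 0.1061 -0.5521 -2.3881] [-0.0094 -0.1674  0.0267]
iou err 0.1287116999881699 pan xyz [0.5336 0.2038 0.009 ] yaw,tilt deg [ 0.2831 -0.4067]
```

>>> play_rows(commands=[[[1,0,0,-0.12,0],[1,0,0,0,0],[1,0,0,0,0]]])

```text
clock: 5.07
tcp_pos: [0.6302, 0.2041, 0.0524]
orientation: [0.0, -3.14, 0.001]
contact_force: [-0.6, -0.8, 0.2]
grip_width: 0.013
gripper_force: 24.2
```

```bash
python3 tilt.py
```

```text
5.0667 [0.6302 0.2041 0.0524] 0.012985130447855538 24.17597472667694 [-0.5866 -0.7754  0.2461] [ 0.0384  0.1071 -0.0303]
iou err 0.12159492306771236 pan xyz [0.5361 0.2034 0.0026] yaw,tilt deg [0.3902 2.0621]
```

>>> play_rows(commands=[[[1,0,0,0.025,0],[1,0,0,0.048,0],[1,0,0,0.048,0],[0.4,0,0,0.048,0],[0.4,0,0,0.048,0],[0.4,-0.013,0,0.017,0],[0.4,-0.026,0,0.017,0],[0.4,-0.026,0,0.017,0],[1,-0.026,0,0.017,0],[1,-0.026,0,0.017,0],[1,-0.026,0,0.017,0],[1,-0.026,0,0.017,0]]])

```text
clock: 6.17
tcp_pos: [0.6365, 0.2043, 0.0508]
orientation: [-0.0, 3.141, 0.0]
contact_force: [0.9, -0.3, 2.2]
grip_width: 0.0125
gripper_force: 19.5
```

>>> play_rows(commands=[[[1,0,0,-0.02,0],[1,0,0,-0.04,0],[1,0,0,-0.06,0],[1,0,0,-0.06,0],[1,0,0,-0.06,0]]])

```text
clock: 6.58
tcp_pos: [0.6363, 0.2044, 0.0628]
orientation: [-0.001, 3.141, 0.0]
contact_force: [1.1, -0.0, -1.8]
grip_width: 0.0125
gripper_force: 19.5
```

```bash
sed -i 's/\.0955+u\[2\],0,\.0427/.1,0,.049/' tilt.py; sed -i 's/,0,\.049+u/+u[2],0,.049+u/' tilt.py; grep -n "\.049" tilt.py; python3 tilt.py
```

```text
11:    v=np.array([0,0,0,yaw+u[1],u[0]+a]);P=TT(v);v[:3]=g-P[:3,:3]@np.array([.1+u[2],0,.049+u[3]]);return v
6.5833 [0.6363 0.2044 0.0628] 0.012476188946732955 19.532838463783264 [ 1.1098 -0.0013 -1.824 ] [-0.0122 -0.0996  0.0088]
iou err 0.12051954954655686 pan xyz [0.5375 0.2035 0.0039] yaw,tilt deg [0.5345 4.0264]
```

It droops by its own weight at 20 N. Set it level again, clamp at 120 N, lift.

>>> play_rows(commands=[[[1,0,0,0.03,0],[1,0,0,0.062,0],[1,0,0,0.062,0]]])

```text
clock: 6.93
tcp_pos: [0.6358, 0.2041, 0.0488]
orientation: [0.001, -3.141, 0.001]
contact_force: [-0.8, 0.3, 0.7]
grip_width: 0.0125
gripper_force: 20.1
```

>>> play_rows(commands=[[[1,0,0,0,0],[1,0,0,0,0],[1,0,0,0,0],[1,0,0,-0.02,0],[1,0,0,-0.05,0],[1,0,0,-0.05,0],[1,0,0,-0.05,0]]], grip_force=120)

```text
clock: 7.52
tcp_pos: [0.6368, 0.2045, 0.0609]
orientation: [-0.0, 3.14, 0.001]
contact_force: [0.2, -0.2, -1.5]
grip_width: 0.0029
gripper_force: 118.6
```

```bash
python3 tilt.py
```

```text
7.5167 [0.6368 0.2045 0.0609] 0.002941180915804255 118.63381415605545 [ 0.1827 -0.157  -1.5348] [ 0.0145 -0.1364  0.0404]
iou err 0.132739524953296 pan xyz [0.537  0.2037 0.0029] yaw,tilt deg [0.431  2.6457]
```

```bash
python3 look.py f.png
```

```text
7.6167 [0.6364 0.2043 0.0604] 0.0030426183742127784 118.67155216634274 [-0.5182 -0.3066 -2.2427] [-0.0099 -0.0956 -0.0279]
0.95 [202.9, 2.0, 362.4, 277.3]
0.74 [1.1, 247.1, 46.3, 313.5]
```

View pics/f.png

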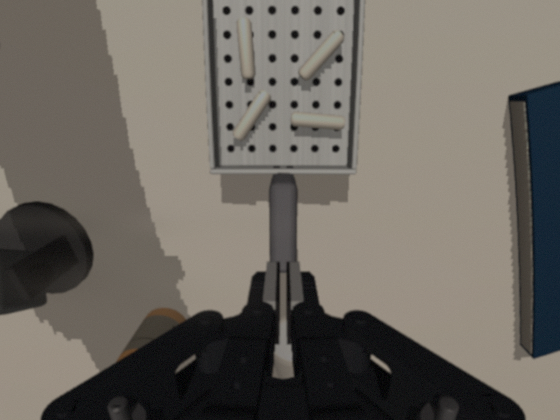

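The four bars are in place and the pads hold only the very tip of the grip, splaying at 120 N. I'll take a slightly deeper bite.

>>> play_rows(commands=[[[1,0,0,0.03,0],[1,0,0,0.056,0],[1,0,0,0.056,0],[0.4,0,0,0.056,0],[0.4,0,0,0.056,0],[0.4,0,0,0.065,0],[0.4,0,0,0.075,0],[0.4,0,0,0.075,0],[1,0,0,0.075,0],[1,0,0,0.075,0],[1,0,0,0.075,0],[1,0,0,0.075,0]]], grip_force=20)

```text
clock: 8.72
tcp_pos: [0.6359, 0.2042, 0.045]
orientation: [0.0, -3.141, 0.0]
contact_force: [0.3, -0.2, -1.9]
grip_width: 0.013
gripper_force: 19.6
```

>>> play_rows(commands=[[[1,0,0,-0.02,0],[1,0,0,-0.04,0],[1,0,0,-0.06,0],[1,0,0,-0.06,0],[1,0,0,-0.06,0]]])

```text
clock: 9.13
tcp_pos: [0.6366, 0.2044, 0.0577]
orientation: [-0.0, 3.14, 0.001]
contact_force: [0.0, 0.7, -2.2]
grip_width: 0.0127
gripper_force: 19.6
```

```bash
sed -i 's/\.049+u/.0455+u/' tilt.py; python3 tilt.py
```

```text
9.1333 [0.6366 0.2044 0.0577] 0.012721874343507269 19.553397595882416 [ 0.0187  0.6766 -2.2099] [ 0.0327 -0.1345 -0.0287]
iou err 0.12951313806434706 pan xyz [0.5341 0.2038 0.0044] yaw,tilt deg [0.3521 3.376 ]
```

>>> play_rows(commands=[[[1,0,0,0.03,0],[1,0,0,0.06,0],[1,0,0,0.062,0],[1,0,0,0.062,0]]])

```text
clock: 9.57
tcp_pos: [0.6355, 0.2042, 0.0439]
orientation: [0.0, -3.14, 0.001]
contact_force: [-1.5, 0.1, 0.4]
grip_width: 0.0127
gripper_force: 19.7
```

>>> play_rows(commands=[[[1,0,0,0,0],[1,0,0,0,0],[1,0,0,0,0],[1,0,0,-0.02,0],[1,0,0,-0.05,0],[1,0,0,-0.08,0],[1,0,0,-0.1,0],[1,0,0,-0.1,0]]], grip_force=90)

```text
clock: 10.23
tcp_pos: [0.6372, 0.2045, 0.0663]
orientation: [-0.0, 3.139, 0.001]
contact_force: [0.4, -0.2, -1.7]
grip_width: 0.009
gripper_force: 88.1
```

```bash
python3 tilt.py
```

```text
10.2333 [0.6372 0.2045 0.0663] 0.008990390687394718 88.1243529025869 [ 0.4433 -0.2116 -1.7384] [-0.0044 -0.1685  0.0229]
iou err 0.12131802296555172 pan xyz [0.5384 0.2037 0.0072] yaw,tilt deg [0.4488 6.4162]
```

>>> play_rows(commands=[[[1,0,0,0.04,0],[1,0,0,0.08,0],[1,0,0,0.11,0],[1,0,0,0.112,0],[0.4,0,0,0.112,0],[0.4,0,0,0.112,0],[0.4,0.017,0,0.116,0],[0.4,0.017,0,0.116,0],[1,0.017,0,0.116,0],[1,0.017,0,0.116,0],[1,0.017,0,0.116,0],[1,0.017,0,0.116,0]]], grip_force=20)

```text
clock: 11.33
tcp_pos: [0.6325, 0.2043, 0.0415]
orientation: [0.001, -3.141, -0.0]
contact_force: [-0.8, -0.2, 0.4]
grip_width: 0.013
gripper_force: 20.9
```

>>> play_rows(commands=[[[1,0,0,0,0],[1,0,0,0,0],[1,0,0,-0.02,0],[1,0,0,-0.05,0],[1,0,0,-0.08,0],[1,0,0,-0.1,0],[1,0,0,-0.1,0]]], grip_force=60)

```text
clock: 11.92
tcp_pos: [0.6337, 0.2045, 0.063]
orientation: [-0.0, 3.139, 0.001]
contact_force: [-0.4, 0.0, -1.3]
grip_width: 0.0109
gripper_force: 58.6
```

```bash
sed -i 's/\.1+u\[2\],0,\.0455+u/.097+u[2],0,.043+u/' tilt.py; python3 tilt.py
```

```text
11.9167 [0.6337 0.2045 0.063 ] 0.010902594089405988 58.55550527572632 [-0.4248  0.0391 -1.2526] [-0.0404 -0.1394  0.0156]
iou err 0.1377995642701525 pan xyz [0.5303 0.2039 0.0132] yaw,tilt deg [0.3016 2.4044]
```

>>> play_rows(commands=[[[1,0,0,-0.02,0],[1,0,0,-0.04,0],[1,0,0,-0.06,0],[1,0,0,-0.075,0],[1,0,0,-0.075,0],[1,0,0,-0.075,0],[1,0,0,-0.075,0]]])

```text
clock: 12.6
tcp_pos: [0.6326, 0.2043, 0.0764]
orientation: [0.0, -3.141, 0.0]
contact_force: [0.2, -0.1, -1.8]
grip_width: 0.0108
gripper_force: 58.6
```

```bash
python3 tilt.py
```

```text
12.6 [0.6326 0.2043 0.0764] 0.010819883900554921 58.57263743877411 [ 0.1988 -0.0916 -1.8466] [ 0.0086 -0.0697  0.0186]
iou err 0.1363987138263666 pan xyz [0.5295 0.2036 0.0262] yaw,tilt deg [0.3712 3.4158]
```

>>> play_rows(commands=[[[1,0,0,-0.03,0],[1,0,0,-0.08,0],[1,0,0,-0.14,0],[1,0,0,-0.21,0],[1,0,0,-0.28,0],[1,0,0,-0.35,0],[1,0,0,-0.41,0],[1,0,0,-0.45,0],[1,0,0,-0.47,0],[1,0,0,-0.47,0]]])

```text
clock: 13.53
tcp_pos: [0.6333, 0.2045, 0.1719]
orientation: [-0.0, 3.14, 0.001]
contact_force: [0.1, -0.2, -2.0]
grip_width: 0.0112
gripper_force: 58.6
```

```bash
python3 tilt.py
python3 - <<'E'
from fit import *
np.set_printoptions(precision=4,suppress=True)
a=np.linspace(0,2*np.pi,60);c=np.c_[np.cos(a),np.sin(a)]
for cam in("top","scene"):
    p=viewer.grab_frame(cam)
    t=viewer.trace(p,"dish")[0];m=t["pixels"]
    def er(u):
        q=np.array([.51,-.21])+u*.02
        P=np.vstack([np.c_[c*.073+q,0*a+.05],np.c_[c*.066+q,0*a]])
        g=np.zeros(m.shape,np.uint8);cv2.fillConvexPoly(g,np.round(cv2.convexHull(proj(p,P).astype(np.float32))*16).astype(np.int32),1,shift=4);g=g>0
        return 1-(g&m).sum()/(g|m).sum()
    s=minimize(er,[0,0],method="Nelder-Mead",options=dict(initial_simplex=[[0,0],[1,0],[0,1]]));print(cam,t["score"],np.array([.51,-.21])+s.x*.02,s.fun)
    if cam=="top": save(p,"g.png",(230,150,330,260),6)
E
```

```text
13.5333 [0.6333 0.2045 0.1719] 0.011205576698429844 58.61696541309357 [ 0.0882 -0.2416 -1.9851] [ 0.009  -0.1501  0.0112]
iou err 0.12829218759916228 pan xyz [0.5305 0.2038 0.1229] yaw,tilt deg [0.3949 3.3459]
top 0.62 [ 0.5069 -0.2107] 0.04842342342342343
scene 0.75 [ 0.5114 -0.2087] 0.0325413223140496
```

View pics/g.png

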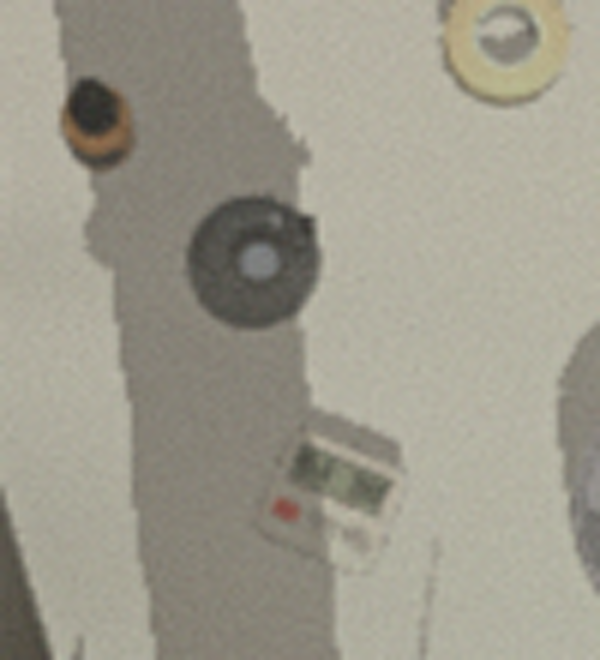

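>>> play_rows(commands=[[[1,0.01,-0.03,0,0],[1,0.03,-0.09,0,0],[1,0.06,-0.17,0,0],[1,0.09,-0.25,0,0],[1,0.11,-0.32,0,0],[1,0.115,-0.35,0,0],[1,0.115,-0.35,0,0],[1,0.115,-0.35,0,0]]])

```text
clock: 14.5
tcp_pos: [0.61, 0.1341, 0.1708]
orientation: [0.001, 3.141, 0.001]
contact_force: [-0.3, 1.6, -1.8]
grip_width: 0.0111
gripper_force: 58.6
```

```bash
python3 tilt.py
python3 - <<'E'
from fit import *
np.set_printoptions(precision=4,suppress=True)
o=get_obs();b=viewer.grab_frame("wrist");s=viewer.grab_frame("scene")
t=viewer.trace(b,"camera")[0];print(t["score"],t["rect"]);x0,y0,x1,y1=[int(v) for v in t["rect"]]
X=max(0,min(480,(x0+x1)//2-40));Y=max(0,min(340,(y0+y1)//2-40));print(X,Y)
t=viewer.trace(s,"camera")[0];print(t["rect"])
c=np.hstack([cv2.resize(b["pixels"],(400,300)),cv2.resize(b["pixels"][Y:Y+80,X:X+80],(300,300),interpolation=cv2.INTER_CUBIC)])
d=np.hstack([cv2.resize(s["pixels"][190:265,260:335],(300,300),interpolation=cv2.INTER_CUBIC),np.zeros((300,400,3),np.uint8)])
cv2.imwrite("pics/i.png",np.vstack([c,d])[:,:,::-1])
import pickle;b["o"]=dict(o);pickle.dump((dict(b),dict(s)),open("cam.pkl","wb"))
E
```

```text
14.5 [0.61   0.1341 0.1708] 0.011140823440811985 58.603477478027344 [-0.3029  1.6262 -1.7543] [ 0.0478 -0.1948 -0.0144]
iou err 0.13027382396119236 pan xyz [0.5073 0.1336 0.1208] yaw,tilt deg [0.3091 2.993 ]
0.81 [137.6, 223.0, 197.4, 271.1]
127 207
[288.3, 222.7, 303.0, 241.1]
```

View pics/i.png

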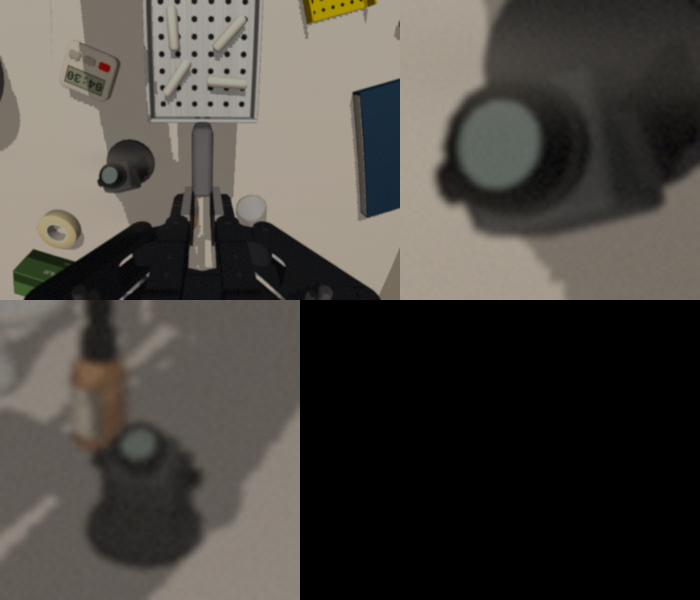

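```bash
cat > c.py <<'E'
from fit import *
import pickle
np.set_printoptions(precision=4,suppress=True)
b,s=pickle.load(open("cam.pkl","rb"));o=b["o"]
def tri(uw,us):
    A=[];Q=[]
    for p,u,oo in((b,uw,o),(s,us,None)):
        a,c=onz(p,[u],0,oo)[0],onz(p,[u],.1,oo)[0];d=(c-a)/np.linalg.norm(c-a);N=np.eye(3)-np.outer(d,d);A.append(N);Q.append(N@a)
    return np.linalg.lstsq(np.vstack(A),np.hstack(Q),rcond=None)[0]
print("lens tri",tri([153.1,245.7],[294.5,225.8]),"lens z75",onz(b,[[153.1,245.7]],.075,o),onz(s,[[294.5,225.8]],.075))
print("knobR tri",tri([140.3,255.8],[308.75,234.5]))
for h in(.05,.06,.07):
    k=onz(s,[[284.5,229.5],[308.75,234.5]],h);d=k[0]-k[1];print(h,k,np.degrees(np.arctan2(d[1],d[0])),np.linalg.norm(d))
print("foot",onz(b,[[182,228]],.006,o),onz(s,[[296.3,246]],.006))
E
python3 c.py
```

```text
lens tri [0.6365 0.0242 0.0753] lens z75 [[0.6369 0.0239 0.075 ]] [[0.6366 0.0244 0.075 ]]
knobR tri [ 0.6595 -0.0023  0.0479]
0.05 [[ 0.6395  0.0556  0.05  ]
 [ 0.6558 -0.0038  0.05  ]] 105.32461809761875 0.06154640840408596
0.06 [[ 0.628   0.0474  0.06  ]
 [ 0.644  -0.0112  0.06  ]] 105.32461809761884 0.06070189397060075
0.07 [[ 0.6165  0.0392  0.07  ]
 [ 0.6323 -0.0186  0.07  ]] 105.32461809761887 0.05985737953711575
foot [[0.6479 0.0267 0.006 ]] [[0.6495 0.0274 0.006 ]]
```

The crops show the lens at wrist (153,246) and scene (294.5,226), with the bars still on the pan. That puts the line of sight at azimuth 194.5° and the view point near (0.540, -0.001, 0.248). Next, over to the dish.

>>> play_rows(commands=[[[1,0,-0.03,0,0],[1,0,-0.09,0,0],[1,0,-0.17,0,0],[1,0,-0.26,0,0],[1,0,-0.36,0,0],[1,0,-0.46,0,0],[1,0,-0.56,0,0],[1,0,-0.66,0,0],[1,0,-0.75,0,0],[1,0,-0.82,0,0],[1,0,-0.86,0,0],[1,0,-0.87,0,0]]])

```text
clock: 15.8
tcp_pos: [0.6095, -0.0424, 0.1706]
orientation: [-0.004, -3.142, 0.001]
contact_force: [-0.6, -0.1, -2.2]
grip_width: 0.0108
gripper_force: 58.6
```

>>> play_rows(commands=[[[1,0,-0.03,0,0],[1,0,-0.09,0,0],[1,0,-0.17,0,0],[1,0,-0.27,0,0],[1,0,-0.37,0,0],[1,0,-0.48,0,0],[1,0,-0.59,0.02,0],[1,0,-0.69,0.05,0],[1,0,-0.78,0.09,0],[1,0,-0.83,0.13,0],[1,0,-0.85,0.16,0],[1,0,-0.85,0.18,0]]])

```text
clock: 16.8
tcp_pos: [0.6093, -0.2102, 0.1334]
orientation: [-0.001, -3.14, -0.0]
contact_force: [0.3, 0.1, -2.5]
grip_width: 0.011
gripper_force: 58.6
```

```bash
python3 tilt.py
```

```text
16.8 [ 0.6093 -0.2102  0.1334] 0.010954388627263554 58.60942482948303 [ 0.3398  0.0664 -2.5234] [ 0.0066 -0.1728  0.0066]Traceback (most recent call last):
  File "tilt.py", line 8, in <module>
    t=viewer.trace(b,"pan")[0]["pixels"]
      ~~~~~~~~~~~~~~~~~~~~~^^^
IndexError: list index out of range
```

Now loosen to 20 N and wait.

>>> play_rows(commands=[[[1,0,0,0,0],[1,0,0,0,0],[1,0,0,0,0],[1,0,0,0,0],[1,0,0,0,0],[1,0,0,0,0]]], grip_force=20)

```text
clock: 17.4
tcp_pos: [0.61, -0.2096, 0.1347]
orientation: [-0.001, 3.141, -0.0]
contact_force: [-0.5, -0.8, -2.1]
grip_width: 0.0112
gripper_force: 58.6
```

```bash
cat >> tilt.py <<'E'
ts=viewer.trace(b,"bar1")
print("bars",[(round(q["score"],2),np.array(q["rect"]).astype(int).tolist()) for q in ts])
E
sed -i 's/^t=viewer.trace(b,"pan")\[0\]\["pixels"\]/tt=viewer.trace(b,"pan") or viewer.trace(b,"pan_grip");print([(q["score"],q["rect"]) for q in tt]);t=tt[0]["pixels"]/' tilt.py; python3 tilt.py
```

```text
17.4 [ 0.61   -0.2096  0.1347] 0.011202076422545552 58.60823392868042 [-0.5353 -0.7748 -2.0969] [ 0.0058 -0.1741 -0.0297]
[(0.98, [197.9, 0.8, 368.2, 277.4])]
iou err 0.13074735597661113 pan xyz [ 0.5072 -0.2102  0.0848] yaw,tilt deg [0.3106 2.9277]
bars [(0.93, [288, 104, 347, 125]), (0.91, [227, 80, 268, 135]), (0.81, [298, 21, 342, 72]), (0.69, [199, 1, 369, 277]), (0.63, [517, 241, 560, 286]), (0.58, [230, 9, 252, 73])]
```

>>> play_rows(commands=[[[0.72,0,0,0,0],[0.72,0,0,0,0]]], grip_force=20)

```text
clock: 17.72
tcp_pos: [0.6098, -0.2098, 0.1345]
orientation: [0.0, -3.142, -0.0]
contact_force: [-0.1, 0.6, -0.6]
grip_width: 0.0123
gripper_force: 37.8
```

>>> play_rows(commands=[[[0.705,0,0,0,0],[0.705,0,0,0,0]]])

```text
clock: 17.88
tcp_pos: [0.6098, -0.2098, 0.1345]
orientation: [-0.0, 3.142, -0.0]
contact_force: [-0.4, -0.5, -2.6]
grip_width: 0.013
gripper_force: 26.0
```

```bash
python3 tilt.py
```

```text
17.8833 [ 0.6098 -0.2098  0.1345] 0.01299057801790328 25.985918641090393 [-0.4263 -0.5187 -2.6379] [ 0.0043 -0.1218  0.0319]
[(0.84, [198.1, 3.8, 367.2, 279.1])]
iou err 0.1338908112264514 pan xyz [ 0.5072 -0.2104  0.0843] yaw,tilt deg [0.3746 2.4627]
bars [(0.9, [288, 105, 346, 126]), (0.83, [297, 21, 344, 75]), (0.83, [230, 80, 266, 136]), (0.65, [235, 8, 251, 74])]
```

>>> play_rows(commands=[[[0.695,0,0,0,0],[0.69,0,0,0,0],[0.69,0,0,0,0]]])

```text
clock: 18.28
tcp_pos: [0.6098, -0.2098, 0.1345]
orientation: [0.0, -3.141, -0.0]
contact_force: [-0.4, -0.7, -1.3]
grip_width: 0.0133
gripper_force: 14.4
```

```bash
python3 tilt.py
```

```text
18.2833 [ 0.6098 -0.2098  0.1345] 0.013308036503191416 14.412926584482193 [-0.4038 -0.7295 -1.2917] [-0.0691 -0.0042 -0.0203]
[(0.74, [213.4, 81.3, 350.3, 285.3])]
iou err 0.11265046559164205 pan xyz [ 0.5599 -0.2101  0.0393] yaw,tilt deg [ 0.4222 48.9429]
bars [(0.98, [287, 117, 331, 133]), (0.82, [236, 104, 268, 139]), (0.58, [254, 59, 260, 102]), (0.55, [289, 66, 325, 99])]
```

>>> play_rows(commands=[[[1,0,0,0,0],[1,0,0,0,0],[1,0,0,0,0],[1,0,0,-0.02,0],[1,0,0,-0.06,0],[1,0,0,-0.1,0],[1,0,0,-0.1,0],[1,0,0,-0.1,0]]], grip_force=60)

```text
clock: 19.1
tcp_pos: [0.6105, -0.21, 0.1557]
orientation: [-0.001, 3.139, -0.001]
contact_force: [-0.2, -0.9, -0.7]
grip_width: 0.0112
gripper_force: 58.6
```

```bash
python3 tilt.py j.png
```

```text
19.1 [ 0.6105 -0.21    0.1557] 0.011216099614458762 58.59029173851013 [-0.2293 -0.8613 -0.673 ] [-0.0244 -0.0729  0.0321]
[(0.72, [217.3, 79.9, 350.5, 281.4]), (0.39, [509.0, 228.0, 559.6, 275.0])]
iou err 0.05681557846506302 pan xyz [ 0.561  -0.2104  0.0589] yaw,tilt deg [ 0.5577 48.8649]
bars [(0.93, [292, 51, 331, 76]), (0.89, [276, 48, 314, 61]), (0.62, [257, 58, 291, 75]), (0.6, [228, 36, 254, 75])]
```

View pics/j.png

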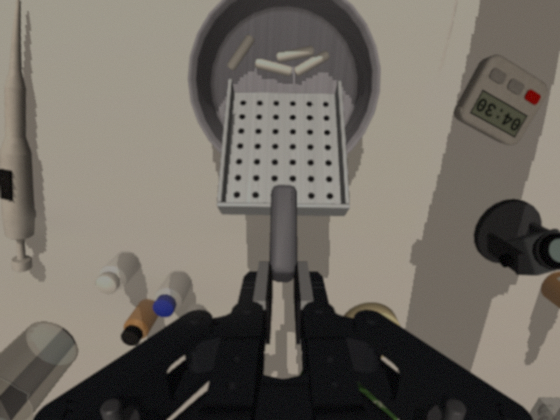

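All four bars lie in the dish (pixels (240,50), (295,53), (275,67), (312,65)) and the pan is empty, tilted about 49°. I'll bring it back to 30° by pressing the lip on free bench behind the dish.

>>> play_rows(commands=[[[1,0,0,-0.05,0],[1,0,0,-0.15,0],[1,0,0,-0.25,0],[1,0,0,-0.3,0],[1,-0.1,0.02,-0.3,0],[1,-0.22,0.05,-0.3,0],[1,-0.34,0.08,-0.3,0],[1,-0.46,0.1,-0.3,0],[1,-0.58,0.1,-0.3,0],[1,-0.66,0.1,-0.3,0],[1,-0.7,0.1,-0.3,0],[1,-0.7,0.1,-0.3,0]]])

```text
clock: 20.25
tcp_pos: [0.7508, -0.1891, 0.2136]
orientation: [0.002, -3.141, -0.0]
contact_force: [0.1, 0.9, -1.3]
grip_width: 0.0111
gripper_force: 58.7
```

>>> play_rows(commands=[[[1,0,0,0.08,0],[1,0,0,0.18,0],[1,0,0,0.28,0],[0.72,0,0,0.34,0],[0.705,0,0,0.36,0],[0.705,0,0,0.36,0]]])

```text
clock: 20.75
tcp_pos: [0.7486, -0.1898, 0.1415]
orientation: [-0.0, -3.139, -0.001]
contact_force: [0.1, -1.1, -2.3]
grip_width: 0.0126
gripper_force: 26.5
```

```bash
python3 tilt.py
```

```text
20.75 [ 0.7486 -0.1898  0.1415] 0.012594082526459766 26.53231590986252 [ 0.0866 -1.085  -2.3097] [ 0.0206 -0.0648 -0.0046]
[(0.57, [217.8, 82.0, 349.2, 283.5])]
iou err 0.04942470101456664 pan xyz [ 0.6984 -0.1901  0.0468] yaw,tilt deg [ 0.3637 48.9875]
bars [(0.71, [213, 77, 349, 282])]
```

>>> play_rows(commands=[[[0.705,0,0,0.03,0],[0.705,0,0,0.06,0],[0.705,0,0,0.09,0],[0.705,0,0,0.12,0],[0.705,0,0,0.155,0],[0.705,0,0,0.155,0],[1,0,0,0.155,0],[1,0,0,0.155,0],[1,0,0,0.155,0]]])

```text
clock: 21.65
tcp_pos: [0.7497, -0.1898, 0.1116]
orientation: [0.0, -3.141, 0.0]
contact_force: [0.1, -1.1, 0.2]
grip_width: 0.0109
gripper_force: 58.5
```

```bash
python3 tilt.py
```

```text
21.65 [ 0.7497 -0.1898  0.1116] 0.010941978658256267 58.540114760398865 [ 0.0781 -1.0504  0.225 ] [0.0196 0.2406 0.0251]
[(0.86, [211.8, 60.0, 353.7, 278.6])]
iou err 0.05139508089966438 pan xyz [ 0.6869 -0.1897  0.023 ] yaw,tilt deg [-0.0774 42.4318]
bars []
```

>>> play_rows(commands=[[[1,0,0,-0.05,0],[1,0,0,-0.15,0],[1,0,0,-0.3,0],[1,0,0,-0.45,0],[1,0,0,-0.6,0],[1,0,0,-0.7,0],[1,0,0,-0.75,0],[1,0,0,-0.75,0]]])

```text
clock: 22.47
tcp_pos: [0.7512, -0.1901, 0.2653]
orientation: [-0.0, 3.136, -0.002]
contact_force: [-0.0, -0.8, -1.3]
grip_width: 0.0112
gripper_force: 58.7
```

```bash
cat >> tilt.py <<'E'
for e,v in res: print(e,v[:3],np.degrees(v[4]),"pinch in pan",TT(v)[:3,:3].T@(g-v[:3]))
E
cat > sc.py <<'E'
# pan from the scene camera, pinch fixed roughly at the TCP
from fit import *
import sys
np.set_printoptions(precision=4,suppress=True)
o=get_obs();g=np.array(o["tcp_pos"]);M=R.from_rotvec(o["orientation"]).as_matrix();yaw=np.arctan2(-M[0,1],M[1,1])
for cam in("scene","top"):
    b=viewer.grab_frame(cam)
    for t in viewer.trace(b,"pan"):
        m=t["pixels"];c=np.argwhere(m).mean(0)[::-1]
        if np.hypot(*(proj(b,g-[.05,0,.06])[0]-c))>45: continue
        for a in(.3,.6):
            def f(u):
                v=np.array([0,0,0,yaw+u[1],a+u[0]]);v[:3]=g-TT(v)[:3,:3]@np.array([.097+u[2],0,.043+u[3]]);return v
            v,e=fit(f,[0]*4,[.15,.03,.003,.003],m,b,None);print(cam,t["score"],e,v[:3],np.degrees(v[3:]))
E
python3 tilt.py; python3 sc.py
```

```text
22.4667 [ 0.7512 -0.1901  0.2653] 0.011249054728498466 58.71788442134857 [-0.042  -0.79   -1.2933] [ 0.0111 -0.0767  0.0353]
[(0.8, [215.5, 76.5, 350.2, 284.5])]
iou err 0.05471865307930879 pan xyz [ 0.6987 -0.1905  0.1682] yaw,tilt deg [ 0.4118 46.0676]
bars []
0.05471865307930879 [ 0.6987 -0.1905  0.1682] 46.067589148154184 pinch in pan [0.1063 0.     0.0296]
0.06600460880061454 [ 0.6986 -0.1911  0.1669] 43.797314958675265 pinch in pan [ 0.1061 -0.      0.0346]
0.059491021262531696 [ 0.6987 -0.1911  0.1679] 45.08257074846205 pinch in pan [ 0.106  -0.      0.0316]
0.05906661524050916 [ 0.6984 -0.1905  0.1677] 44.819197065759184 pinch in pan [ 0.1063 -0.      0.032 ]
top 0.96 0.4986276303751144 [ 0.701  -0.1853  0.1462] [-4.8659 55.7487]
top 0.96 0.46719681908548705 [ 0.7148 -0.1708  0.1129] [-28.535   58.1103]
```

The grip is too shallow to hold 30°. With the pan empty, I'll lay it flat on free bench, regrip deeper, and let it droop to 30° with the lip stopped by the bench.

>>> play_rows(commands=[[[1,-0.05,-0.03,0.1,0],[1,-0.1,-0.07,0.25,0],[1,-0.1,-0.07,0.4,0],[1,-0.1,-0.07,0.55,0],[0.72,-0.1,-0.07,0.65,0],[0.705,-0.1,-0.07,0.72,0],[0.705,-0.1,-0.07,0.8,0],[0.705,-0.1,-0.07,0.88,0],[0.705,-0.1,-0.07,0.96,0],[0.705,-0.1,-0.07,1.0,0],[0.705,-0.1,-0.07,1.0,0]]])

```text
clock: 23.73
tcp_pos: [0.7682, -0.2032, 0.0587]
orientation: [0.001, -3.137, -0.001]
contact_force: [-1.7, -0.8, -0.6]
grip_width: 0.0126
gripper_force: 25.0
```

>>> play_rows(commands=[[[0.705,0,0,0.04,0],[0.705,0,0,0.08,0],[0.705,0,0,0.105,0],[0.705,0,0,0.11,0],[0.4,0,0,0.11,0],[0.4,0,0,0.11,0],[0.4,0,0,0.11,0]]])

```text
clock: 24.32
tcp_pos: [0.7695, -0.2037, 0.0395]
orientation: [0.0, -3.141, -0.0]
contact_force: [-0.5, 0.1, -0.1]
grip_width: 0.0259
gripper_force: 0.0
```

```bash
sed -i 's/^for a in (0,/for a in (-.1,0,/' tilt.py; python3 tilt.py k.png
```

```text
24.3167 [ 0.7695 -0.2037  0.0395] 0.025859991226942363 0.0 [-0.5444  0.138  -0.0865] [-0.0046  0.0179 -0.007 ]
[(0.59, [193.1, 2.9, 373.1, 277.0])]
iou err 0.017409924588027148 pan xyz [ 0.6607 -0.2042  0.0004] yaw,tilt deg [ 0.2457 -1.8014]
bars []
0.017409924588027148 [ 0.6607 -0.2042  0.0004] -1.8013556510285267 pinch in pan [ 0.1076 -0.      0.0425]
0.01777846726652188 [ 0.6605 -0.2041  0.0008] -2.698137851663529 pinch in pan [ 0.107  -0.      0.0438]
0.01918241921966668 [ 0.6603 -0.2042  0.0013] -4.852992523274753 pinch in pan [ 0.1056 -0.      0.0473]
0.01775460160784681 [ 0.6606 -0.2041  0.0004] -2.147009127201856 pinch in pan [0.1073 0.     0.0431]
0.018212898212898176 [ 0.6604 -0.2042  0.0007] -3.845722511691595 pinch in pan [ 0.1063 -0.      0.046 ]
```

View pics/k.png

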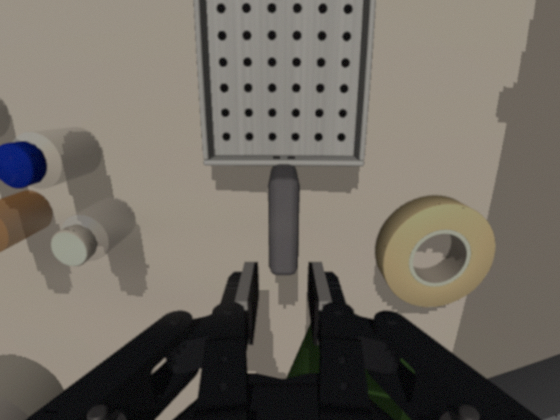

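The pan lies flat and free at about (0.661, -0.204), clear of the tape (435,250). Regrip deeper.

>>> play_rows(commands=[[[0.4,0.05,0,0.015,0],[0.4,0.103,0,0.028,0],[0.4,0.103,0,0.028,0],[1,0.103,0,0.028,0],[1,0.103,0,0.028,0],[1,0.103,0,0.028,0],[1,0.103,0,0.028,0],[1,0.103,0,0.028,0]]], grip_force=40)

```text
clock: 25.13
tcp_pos: [0.7499, -0.2036, 0.0341]
orientation: [-0.001, 3.141, -0.0]
contact_force: [0.2, -0.3, 0.1]
grip_width: 0.0128
gripper_force: 43.7
```

>>> play_rows(commands=[[[1,0,0,-0.04,0],[1,0,0,-0.12,0],[1,0,0,-0.22,0],[1,0,0,-0.29,0],[1,0,0,-0.32,0],[1,0,0,-0.32,0],[1,0,0,-0.32,0]]])

```text
clock: 25.72
tcp_pos: [0.7493, -0.2037, 0.0983]
orientation: [-0.0, 3.141, 0.0]
contact_force: [-0.1, -0.8, -1.9]
grip_width: 0.0131
gripper_force: 43.5
```

```bash
sed -i 's/\.097+u\[2\],0,\.043+u/.088+u[2],0,.034+u/;s/\.004,\.004\]/.002,.002]/' tilt.py; python3 tilt.py
```

```text
25.7167 [ 0.7493 -0.2037  0.0983] 0.013056348120657679 43.49628567695618 [-0.0934 -0.7569 -1.9172] [-0.0041 -0.0798 -0.0216]
[(0.82, [187.5, 2.2, 378.6, 319.7])]
iou err 0.014768466916607603 pan xyz [ 0.6611 -0.2043  0.0637] yaw,tilt deg [ 0.3947 -2.0603]
bars []
0.015743057134915195 [ 0.6612 -0.2043  0.0639] -0.29658058052885306 pinch in pan [0.0879 0.     0.0348]
0.01536747765766222 [ 0.6612 -0.2042  0.0635] -0.5408893051253238 pinch in pan [0.0877 0.     0.0356]
0.01505376344086018 [ 0.6611 -0.2043  0.0639] -1.3880571523466714 pinch in pan [ 0.0873 -0.      0.0365]
0.014768466916607603 [ 0.6611 -0.2043  0.0637] -2.060266085632104 pinch in pan [0.0868 0.     0.0377]
0.015914717324306604 [ 0.6611 -0.2042  0.0639] 0.02614807694292508 pinch in pan [0.0881 0.     0.0343]
```

>>> play_rows(commands=[[[0.69,0,0,0,0],[0.685,0,0,0,0],[0.68,0,0,0,0],[0.68,0,0,0,0]]], grip_force=20)

```text
clock: 26.2
tcp_pos: [0.7491, -0.2037, 0.0975]
orientation: [0.0, -3.141, -0.0]
contact_force: [1.2, -0.1, -2.2]
grip_width: 0.0139
gripper_force: 12.7
```

```bash
python3 tilt.py
```

```text
26.2 [ 0.7491 -0.2037  0.0975] 0.013877155213215846 12.705567330121994 [ 1.2119 -0.0906 -2.2141] [ 0.0104 -0.0914 -0.0225]
[(0.7, [189.4, 1.8, 375.7, 319.0])]
iou err 0.0167241029799311 pan xyz [ 0.661  -0.2043  0.0628] yaw,tilt deg [ 0.3717 -1.8426]
bars []
0.01677758939190732 [ 0.661  -0.2043  0.063 ] -0.714623685704416 pinch in pan [ 0.0877 -0.      0.0357]
0.016805446584495454 [ 0.661  -0.2043  0.0629] -0.9590905100770476 pinch in pan [ 0.0875 -0.      0.0361]
0.016829478159639644 [ 0.661  -0.2043  0.063 ] -0.976337744378516 pinch in pan [ 0.0875 -0.      0.0361]
0.01731503248148425 [ 0.661  -0.2043  0.0631] -0.4605637753110954 pinch in pan [0.0878 0.     0.0351]
0.0167241029799311 [ 0.661  -0.2043  0.0628] -1.84263926645099 pinch in pan [ 0.0869 -0.      0.0376]
```

>>> play_rows(commands=[[[0.677,0,0,0,0],[0.676,0,0,0,0],[0.675,0,0,0,0],[0.675,0,0,0,0]]])

```text
clock: 26.68
tcp_pos: [0.7492, -0.2037, 0.0979]
orientation: [-0.0, 3.142, -0.0]
contact_force: [2.3, 0.2, 0.1]
grip_width: 0.0136
gripper_force: 4.7
```

```bash
python3 tilt.py|head -3
```

```text
26.6833 [ 0.7492 -0.2037  0.0979] 0.01355334059059554 4.749839678406715 [2.2926 0.2464 0.1304] [-0.0106 -1.1128  0.025 ]
[(0.63, [210.9, 81.7, 354.8, 317.0])]
iou err 0.0647831563793414 pan xyz [ 0.701  -0.2048  0.0187] yaw,tilt deg [ 1.277  38.2765]
```

>>> play_rows(commands=[[[1,0,0,0,0],[1,0,0,0,0],[1,0,0,0,0],[1,0,0,-0.1,0],[1,0,0,-0.3,0],[1,0,0,-0.5,0],[1,0,0,-0.7,0],[1,0,0,-0.85,0],[1,0,0,-0.9,0],[1,0,0,-0.9,0]]], grip_force=60)

```text
clock: 27.67
tcp_pos: [0.7507, -0.2043, 0.2819]
orientation: [-0.0, 3.135, -0.002]
contact_force: [-0.1, -0.1, -1.6]
grip_width: 0.0127
gripper_force: 61.3
```

```bash
sed -i 's/\.002,\.002\]/.004,.004]/' tilt.py; python3 tilt.py; sed -i 's/\.097+u\[2\],0,\.043/.088+u[2],0,.034/' sc.py; python3 sc.py
```

```text
27.6667 [ 0.7507 -0.2043  0.2819] 0.012700491510194605 61.30917191505432 [-0.1351 -0.0616 -1.6288] [-0.0624 -0.0386 -0.0538]
[(0.94, [211.5, 82.2, 352.5, 316.5]), (0.65, [464.6, 71.8, 509.5, 119.9])]
iou err 0.06647530526699474 pan xyz [ 0.7036 -0.2046  0.203 ] yaw,tilt deg [ 0.3041 42.5055]
bars []
0.06647530526699474 [ 0.7036 -0.2046  0.203 ] 42.505534251603606 pinch in pan [0.088  0.     0.0263]
0.0779226461323066 [ 0.7021 -0.205   0.2047] 31.98424897381813 pinch in pan [0.0822 0.     0.0398]
0.07805602901971065 [ 0.7026 -0.2054  0.2057] 33.79215128093684 pinch in pan [0.0824 0.     0.0366]
0.07765109829643002 [ 0.7026 -0.2054  0.2054] 35.542983756098515 pinch in pan [0.0836 0.     0.0344]
0.0698120971060211 [ 0.7041 -0.2051  0.2007] 40.21896475084836 pinch in pan [ 0.088  -0.      0.0319]
scene 0.73 0.07007652033830047 [ 0.6903 -0.2054  0.2046] [ 2.1827 26.3875]
scene 0.73 0.06376109765940274 [ 0.6958 -0.2038  0.2014] [ 0.6606 28.5334]
top 0.61 0.4975728155339806 [ 0.7052 -0.2006  0.1823] [-3.452  51.6885]
top 0.61 0.5086792452830189 [ 0.7002 -0.2023  0.1873] [-1.1304 40.6832]
```

```bash
python3 - <<'E'
s=open("fit.py").read()
i=s.index("    B=[");j=s.index("\n",i)
s=s[:i]+"    B=[((-.05,-.043,0),(.053,.043,.003)),((-.05,-.043,0),(.053,-.040,.018)),((-.05,.040,0),(.053,.043,.018)),((.05,-.043,0),(.053,.043,.018)),((.052,-.007,.010),(.1,.007,.054))]"+s[j:]
open("fit.py","w").write(s)
E
cat > joint.py <<'E'
from fit import *
np.set_printoptions(precision=4,suppress=True)
o=get_obs();g=np.array(o["tcp_pos"]);M=R.from_rotvec(o["orientation"]).as_matrix();yaw=np.arctan2(-M[0,1],M[1,1])
V=[]
for cam in("wrist","scene"):
    b=viewer.grab_frame(cam);oo=o if cam=="wrist" else None
    c0=proj(b,g-M@np.array([.05,0,.0])-[0,0,.06],oo)[0] if cam=="scene" else np.array([283,190])
    ts=[t for t in viewer.trace(b,"pan") if np.hypot(*(np.argwhere(t["pixels"]).mean(0)[::-1]-c0))<50]
    if ts: V.append((cam,ts[0]["pixels"],b,oo))
def f(u):
    v=np.array([0,0,0,yaw+.03*u[1],.15*u[0]]);v[:3]=g-TT(v)[:3,:3]@np.array([.088+.005*u[2],0,.034+.005*u[3]]);return v
for S in ([0],[1],[0,1]):
    if max(S)>=len(V): continue
    best=None
    for a in(0,2,3.5,5):
        F=lambda u:sum(iou(f(u),V[i][1],V[i][2],V[i][3]) for i in S)+.01*(u[2]**2+u[3]**2)
        q=minimize(F,[a,0,0,0],method="Nelder-Mead",options=dict(initial_simplex=np.array([a,0,0,0])+np.vstack([np.zeros(4),np.eye(4)]),maxiter=400))
        if best is None or q.fun<best.fun:best=q
    v=f(best.x);print([V[i][0] for i in S],round(best.fun,3),v[:3],np.degrees(v[3:]),"pinch",best.x[2:]*.005+[.088,.034])
E
python3 joint.py
```

```text
['wrist'] 0.039 [ 0.6959 -0.204   0.2015] [ 0.5841 31.4541] pinch [0.0834 0.0356]
['scene'] 0.114 [ 0.6792 -0.2086  0.2132] [ 4.2565 21.4031] pinch [0.0874 0.0326]
['wrist', 'scene'] 0.175 [ 0.6959 -0.2039  0.2016] [ 0.5411 31.0458] pinch [0.0831 0.0362]
```

>>> play_rows(commands=[[[1,0.03,0.04,-0.05,0],[1,0.1,0.12,-0.12,0],[1,0.18,0.22,-0.19,0],[1,0.27,0.34,-0.23,0],[1,0.37,0.47,-0.23,0],[1,0.47,0.6,-0.23,0],[1,0.56,0.73,-0.23,0],[1,0.64,0.85,-0.23,0],[1,0.71,0.94,-0.23,0],[1,0.76,0.99,-0.23,0],[1,0.79,1.0,-0.23,0],[1,0.79,1.0,-0.23,0]]])

```text
clock: 29.22
tcp_pos: [0.5904, -0.0037, 0.3247]
orientation: [-0.002, 3.141, 0.0]
contact_force: [-0.2, -0.4, -1.7]
grip_width: 0.0125
gripper_force: 61.2
```

>>> play_rows(commands=[[[1,0,0.03,0,-0.02],[1,0,0.06,0,-0.05],[1,0,0.085,0,-0.08],[1,0,0.085,0,-0.11],[1,0,0.085,0,-0.14],[1,0,0.085,0,-0.157],[1,0,0.085,0,-0.157],[1,0,0.085,0,-0.157],[1,0,0.085,0,-0.157]]])

```text
clock: 29.97
tcp_pos: [0.5916, 0.0125, 0.3238]
orientation: [0.384, -3.118, 0.0]
contact_force: [-0.3, -0.5, -1.4]
grip_width: 0.0125
gripper_force: 61.2
```

```bash
cat >> joint.py <<'E'
    T=TT(v);az=np.radians(194.5);zc=np.array([.5*np.cos(az),.5*np.sin(az),.866]);vp=np.array([.6366,.0241,.075])+.2*zc
    print("  off",v[:3]-vp,"ang",np.degrees(np.arccos(T[:3,2]@zc)))
print(o["clock"],g,np.degrees(yaw),o["gripper_force"])
b=viewer.grab_frame("wrist");print("dish/bars wrist");s=viewer.grab_frame("scene")
for n in("dish","bar1"):
  for t in viewer.trace(s,n)[:4]: print(n,round(t["score"],2),t["rect"])
E
python3 joint.py
```

```text
['wrist'] 0.036 [ 0.5405 -0.0009  0.2494] [14.6349 31.8232] pinch [0.084  0.0354]
  off [0.0008 0.0001 0.0012] ang 1.8629094316031927
['scene'] 0.095 [ 0.5337 -0.0057  0.2553] [17.4287 25.4339] pinch [0.0842 0.0358]
  off [-0.0061 -0.0048  0.0071] ang 4.779510038477112
['wrist', 'scene'] 0.138 [ 0.5408 -0.0008  0.2494] [14.6148 30.9598] pinch [0.0832 0.0368]
  off [0.0011 0.0002 0.0012] ang 1.0332875128472938
29.9667 [0.5916 0.0125 0.3238] 14.056141080407055 61.192156076431274
dish/bars wrist
dish 0.6 [318.8, 282.0, 392.7, 346.5]
bar1 0.47 [328.2, 313.9, 348.4, 321.1]
bar1 0.39 [335.5, 320.5, 351.8, 326.3]
```

>>> play_rows(commands=[[[1,0,0,0,0],[1,0,0,0,0],[1,0,0,0,0],[1,0,0,0,0],[1,0,0,0,0],[1,0,0,0,0]]])

```text
clock: 30.87
tcp_pos: [0.5912, 0.0132, 0.3239]
orientation: [0.387, -3.118, 0.0]
contact_force: [0.2, 0.3, -0.5]
grip_width: 0.0124
gripper_force: 61.2
```

```bash
python3 -c "
from h import *
print(np.abs(get_obs()['qvel']).max(), r.hand_in())"
```

```text
the job is handed in; nothing more can be done
0.0014726626369660975 None
```

I handed the job in at about 31 s (no verdict came back): by my measurements all four bars are in the dish, and the empty pan is held about 2 mm from the view point and within about 5° of square to the line of sight.

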